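Fish a copper token out from under the low shelf

ROBOT

A 7-joint arm with a two-finger parallel gripper is mounted at the origin on the work surface. World frame = base frame: x ahead of the robot, y to its left, z up, the work surface at z = 0. Lengths are in m, angles in rad, forces in N, time in s.
With the tool pointing down it reaches from about 0.425 to 0.875 m from the base axis. Payload 4.7 kg.
Tool frame: the origin (TCP) lies on the centre line of the jaws, within the pads' length; the fingertips stand 19 mm ahead of it and the grasp point (between the pads) is the TCP; z points along the fingers, y is the line along which they close (so a half turn about z gives the same grasp; the last joint's range is limited). The gripper opens to 87 mm and grips with 3 to 60 N. Pads are 19 mm wide; open, the fingers measure 117 mm over their backs; the gripper's body (75 mm by 190 mm) begins 51 mm behind the grasp point.
Start: joints at [-1.133, 0.321, -0.07, 1.45, 0.023, 1.371, -0.057], TCP at [0.267, 0.593, 0.242] pointing down, gripper open.
Joint ranges: [-2.86, 2.86], [-0.3, 2.09], [-1.38, 1.24], [0.06, 2.45], [-1.56, 4.7], [0.09, 2.05], [-2.69, 2.69]. Speed limits (rad/s): [2.57, 2.57, 3.14, 3.14, 3.14, 3.14, 3.14].

INTERFACE

Orientations are given as a 3x3 rotation matrix whose columns are the frame's x, y, z axes.
In Python, from rig import get_state, read_camera, get_calibration, close_job gives the robot as it stands. The module is installed in compiled form; this text tells all that it offers.
- The arm moves only by the tool jog_arm, never from a script. Its argument "series" is a list that holds one entry, the list of rows, each a list of 4 numbers: the shift along the tool's x, y, z in cm, then the turn about the tool's z in rad. In form: [[[dx, dy, dz, twist], ...]]. A call has 1 to 12 rows; each row shifts and turns the commanded pose from where the row before left it, along the tool's axes as they then stand; what a row does not reach is not made up. A row lasts 1/12 s, in which the tool goes at most 41.7 mm and 7.16 degrees, less where a joint would pass 70% of its speed; a pose out of reach is approached as far as the arm can. A call is refused whole if a number of a shift passes 4.17 or a number of a turn 0.125, either way. A call with a gripper value outside its range is refused whole. "gripper" is the gripper's target within -1 to 1 (fully open at 1, half-way at 0, shut at -1), set as the call begins (left out, the last holds). The fingers move at their own pace and stop on an object; the grip force is fixed at half the most. Time passes only in rows, so rows that do not move let the fingers close. It gives the time, the measured TCP pose, the force, the opening and the grip force at its end, in the units of the state.
- get_state(): the state, without advancing time (a new reading comes with each control period).
- read_camera(name): name is "side" or "top"; returns (picture, depth): 420x560x3 uint8, red, green, blue; 420x560 float32, m along the optical axis (not along the pixel's ray), 0 where there is no reading.
- get_calibration(name): a dict with "camera_matrix" (3x3 intrinsics, pixels), "distortion" ([k1, k2, p1, p2, k3] as OpenCV has them; the pictures are not rectified), "camera_from_world" (4x4, takes a point from world to camera coordinates). Camera axes: x right, y down, z forward; pixel columns grow to the right and rows downward; lengths in m; the calibration is good to about 2 mm. A picture is of the moment at which its call begins. get_calibration takes no time and is no camera call.
- close_job(): hands the job in; it is judged then, once.
The state is a dict: "time": time; "joint_positions": joint angles; "dq": joint speeds; "joint_torque": joint torques, N m; "eef_pos": TCP position; "orientation": TCP orientation; "force": force on the tool from outside, world axes, zero at the start; "moment": the same for the moment, N m; "finger_gap": finger opening in m; "gripper_force": force on a finger pad.
Only numpy, scipy, OpenCV 4.12 (cv2) and the standard library are available. Lean on these libraries where they do the work, as an engineer would, in place of code of your own. Each camera call takes 0.05 s, during which the arm holds its last target. There are 200 camera calls.

TASK

A copper token has slid out of sight under the low plywood shelf, onto the spare build plates stored there. Take the orange-handled rake (the probe), reach in through the open front and drag the token out into the blue tray with gentle pressure only, feeling for the plates because the height of their stack is not known; then stand the rake back upright on its grey mat. Keep the gripper itself off the shelf and the tray, and leave everything else where it is.

Things in the scene. Friction and masses are not known exactly. Their poses are not given: they have to be found in the camera images.
- shelf_unit: Fixed low plywood shelf, 123 mm deep (x), 182 mm wide (y), 70 mm high. Origin on the table under it; +x points into the bay, away from the open front, z up. Roof from x = -55 to +68 mm, underside 56 mm above the table; inner side walls at y = +-79 mm, inner back wall at x = +60 mm. A spool and a glue bottle stand on the roof, at x = -8 mm or more, up to 140 mm above the table.
- bay_mid (a point): Middle of the bay, 12 mm above the table (the shelf's x = y = 0). The bay floor is a stack of flat black build plates, x = -54 to +60 mm in the shelf's frame. Its level, rigid top is anywhere from 12 to 30 mm above the table: different each time, not measured, to be felt.
- bay_mouth (a point): Middle of the open front, x = -55 mm in the shelf's frame, 30 mm above the table. Inside, unseen and unmeasured, one loose polished, slippery copper token, 36 mm across, 4 mm thick, 36 g, lies flat on the plates; its centre is anywhere within x = -15 to +18 mm and y = -36 to +36 mm of the shelf's frame. It is too light to feel through the tool.
- tray: Fixed shallow open blue tray on the table along the whole open front of the shelf. Same origin and axes as shelf_unit. Outside x = -128 to -58 mm, y = -85 to +85 mm; floor 2 mm and rim 6 mm above the table, walls 2 mm. A token dragged over the front edge of the plates drops into it.
- probe: Loose rake with a steel blade and lip and an orange plastic handle and foot, about 180 g; centre of mass about 60 mm ahead of the handle. Origin under the middle of its handle foot; x along the blade to the lip, z up. Foot 28 x 50 x 7 mm; on it an upright handle 28 mm (x) by 16 mm (y), up to z = 80 mm; flat blade 26 mm wide, z = 7 to 10.5 mm, reaching forward to a cross-wise lip. It stands level on foot and lip.
- blade: The steel blade and lip of the rake, 120 g, rigidly fixed to its handle; same origin and axes as probe. In the bay or over the tray, pressing it on anything with more than 5 N is too much: a touch of 1 to 2 N is enough to feel the plates.
- probe_grip (a point): Middle of the probe's handle, 60 mm above its underside: grip across the 16 mm faces (along the probe's y), firmly (about 40 N), as the steel blade makes it nose-heavy.
- probe_lip (a point): Middle of the bottom edge of the probe's lip, 140 mm ahead of the probe's origin and level with it. The lip is 64 mm wide (y), 4 mm thick (x), and goes from z = 10.5 down to z = 0.
- mat: Fixed grey felt mat, 250 x 110 mm (x, y), 3 mm thick, origin under its centre, at the left or the right of the shelf. The probe stands on it at the start, and belongs back there with its handle within 40 mm of the spot 60 mm from the mat's centre towards the mat's -x end, blade roughly along the mat's x.
- mat_spot (a point): That spot on the mat's top, where the probe's handle foot belongs.
- coin_box: Fixed round black printed coin box, 112 mm across, 40 mm high, origin under its centre. Bystander.
- box_lid: Loose round black lid, 120 mm across, 13 mm high, on the table. Bystander.
- coin_stack: Four copper tokens glued in a stack, 36 mm across, 20 mm high. Bystander.
- spool: Loose small filament spool, red, 72 mm across, 30 mm high, lying on the shelf's roof. Bystander.
- glue: Loose small white bottle, 32 mm across, 70 mm high, standing on the shelf's roof. Bystander.
- jar: Loose amber jar, 56 mm across, 60 mm high. Bystander.
- screwdriver: Loose screwdriver, 160 mm long, lying on the table. Bystander.

How it is judged:
On the way, in this order (a step that is already met when the one before it is completed fails the run):
1. the probe's lip reaches deep into the bay under the shelf (x of probe_lip in the frame of shelf_unit between 0.02 and 0.06 m and z of probe_lip in the frame of shelf_unit below 0.045 m and y of probe_lip in the frame of shelf_unit between -0.079 and 0.079 m), for 0.1 s.
2. the token rests in the tray (contact force between tray and anything else above 0.08 N and contact force between tray and probe below 0.05 N), for 0.2 s.
At the end, for the whole second after the job is handed in: The token rests in the tray, flat or leaning (the tray carries at least 0.08 N, none of it from the probe), and the probe stands level (within 0.08 rad) and still on its mat, its foot within 40 mm of the marked spot, the blade within 0.35 rad of the mat's x (all of step 2 and horizontal distance between probe and mat_spot below 0.04 m and angle between the x axis of probe and the x axis of mat, either way round below 0.35 rad and angle between probe's own z axis and vertical below 0.08 rad and height (world z) of probe below 0.008 m and linear speed of probe below 0.02 m/s); the robot touches nothing.
It fails at once if in the bay or over the tray, the rake is pressed on something with more than 5 N ((contact force between blade and anything else above 5 N and x of probe_lip in the frame of shelf_unit between -0.15 and 0.08 m and y of probe_lip in the frame of shelf_unit between -0.1 and 0.1 m) or contact force between probe and shelf_unit above 5 N).
It fails at once if the gripper touches the shelf or the tray (contact force between any of the fingers, the arm and shelf_unit above 0.5 N).
It fails at once if the coin box is struck (contact force between anything else and coin_box above 3 N).
It fails at once if a bystander is moved by more than 15 mm (distance of any of box_lid, coin_stack, spool, glue, jar, screwdriver from where it was at the start of the episode above 0.015 m).
It also fails if it takes over 67 s, if anything falls off the work surface, if the arm or the gripper's body presses on something with over 40 N, if the wrist force passes 120 N, or if a joint passes its speed limit or range.

## Working session

There is one attempt and no reset: what is moved stays moved. The work goes in short steps, Python scripts to look and compute and a tool call to move; the robot and the scene stay as the last step left them, time stands still between calls to the robot, and variables do not carry over. Pictures are saved under pics/ and viewed, at most 10 in all, crops included, and the job is handed in when it is done.

Besides the shell and the picture viewer there is one more tool, called after "Request:" as name(argument=value, ...) on one line, values as JSON. jog_arm: Moves the arm, as the interface text tells. Its arguments: {"type":"object","properties":{"series":{"type":"array","items":{"type":"array","items":{"type":"array","items":{"type":"number"}}}},"gripper":{"type":"number"}},"required":["series"]}

```bash
mkdir -p pics; python3 - <<'E'
from rig import *
import cv2,numpy as np
for n in("top","side"):
    p,d=read_camera(n); np.savez(n+"0.npz",p=p,d=d); cv2.imwrite(f"pics/{n}0.png",p[:,:,::-1])
    c=get_calibration(n); print({k:np.round(v,4).tolist() for k,v in c.items()})
s=get_state(); print({k:np.round(v,3).tolist() for k,v in s.items()})
E
```

```text
{'camera_matrix': [[385.0142, 0.0, 282.8207], [0.0, 385.0142, 210.6305], [0.0, 0.0, 1.0]], 'distortion': [0.0107, 0.0, 0.0, 0.0, 0.0], 'camera_from_world': [[-0.0152, -0.9992, 0.038, -0.0168], [-0.9982, 0.0129, -0.0585, 0.5446], [0.0579, -0.0388, -0.9976, 0.8414], [0.0, 0.0, 0.0, 1.0]]}
{'camera_matrix': [[430.9662, 0.0, 274.6299], [0.0, 430.9662, 210.7789], [0.0, 0.0, 1.0]], 'distortion': [-0.0273, 0.0, 0.0, 0.0, 0.0], 'camera_from_world': [[-0.9981, -0.0578, -0.0213, 0.5613], [-0.0176, 0.5988, -0.8007, 0.0759], [0.059, -0.7988, -0.5987, 1.1389], [0.0, 0.0, 0.0, 1.0]]}
{'time': 0.1, 'joint_positions': [-1.133, 0.322, -0.07, 1.452, 0.023, 1.371, -0.057], 'dq': [-0.002, -0.0, -0.002, -0.004, 0.0, -0.0, 0.001], 'joint_torque': [-0.001, -49.257, -0.406, -31.34, -0.064, 0.04, 0.0], 'eef_pos': [0.267, 0.592, 0.241], 'orientation': [[-0.912, 0.411, -0.001], [0.411, 0.912, -0.002], [-0.0, -0.002, -1.0]], 'force': [0.243, 0.575, 0.034], 'moment': [0.005, 0.024, -0.009], 'gripper_force': 0.0, 'finger_gap': 0.087}
```

View pics/top0.png

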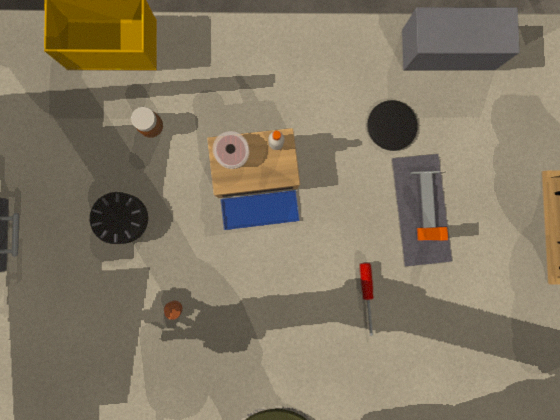

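View pics/side0.png

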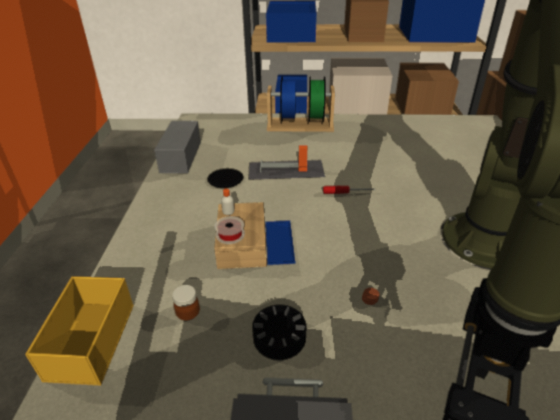

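The top view shows the shelf at about (255,165), with the blue tray in front of it at (261,209). The rake is on the mat at the right: handle near (432,233), lip near (428,173). The open front faces the robot. I'll enlarge both areas to read the corners.

```bash
cat > h.py <<'E'
from rig import *
import cv2,numpy as np
def ray(n,uv,z):
    "pixels -> world xy on the plane at height z"
    c=get_calibration(n);T=np.array(c["camera_from_world"]);R,t=T[:3,:3],T[:3,3]
    q=cv2.undistortPoints(np.array(uv,float).reshape(-1,1,2),np.array(c["camera_matrix"]),np.array(c["distortion"])).reshape(-1,2)
    D=np.c_[q,np.ones(len(q))]@R; C=-R.T@t
    return (C+D*((z-C[2])/D[:,2])[:,None])[:,:2]
def cloud(n,d):
    c=get_calibration(n);T=np.array(c["camera_from_world"])
    v,u=np.mgrid[:420,:560]
    q=cv2.undistortPoints(np.c_[u.ravel(),v.ravel()].astype(float).reshape(-1,1,2),np.array(c["camera_matrix"]),np.array(c["distortion"])).reshape(-1,2)
    P=np.c_[q,np.ones(len(q))]*d.reshape(-1,1)
    return ((P-T[:3,3])@T[:3,:3]).reshape(420,560,3)
E
python3 - <<'E'
from h import *
f=np.load("top0.npz");p,d=f["p"],f["d"]
a=cv2.resize(p[120:240,195:315],(600,600),interpolation=cv2.INTER_CUBIC)
b=cv2.resize(p[145:275,385:485],(460,600),interpolation=cv2.INTER_CUBIC)
cv2.imwrite("pics/a.png",a[:,:,::-1]);cv2.imwrite("pics/b.png",b[:,:,::-1])
P=cloud("top",d);h=cv2.cvtColor(p,cv2.COLOR_RGB2HSV)
roi=np.zeros((420,560),bool)
def rect(m,name):
    q=P[m];r=cv2.minAreaRect(q[:,:2].astype(np.float32));print(name,m.sum(),np.round(np.median(q,0),4),np.round(q[:,2].min(),3),np.round(q[:,2].max(),3),np.round(r[0],4),np.round(r[1],4),round(r[2],2))
U=np.zeros((420,560),bool);U[120:240,195:315]=1
rect(U&(h[...,0]>105)&(h[...,0]<125)&(h[...,1]>150)&(d>0),"tray")
rect(U&(h[...,0]>8)&(h[...,0]<25)&(h[...,1]>70)&(abs(P[...,2]-.07)<.006),"roof")
V=np.zeros((420,560),bool);V[145:275,385:485]=1
rect(V&(h[...,0]<14)&(h[...,1]>190)&(P[...,2]>.065),"handle top")
rect(V&(h[...,0]<14)&(h[...,1]>190)&(P[...,2]<.03)&(d>0),"foot")
E
```

```text
tray 2053 [0.5479 0.0243 0.0015] -0.003 0.009 [0.5479 0.027 ] [0.0664 0.1665] 6.11
roof 3763 [0.631  0.0256 0.0694] 0.064 0.076 [0.6472 0.0386] [0.1241 0.182 ] 6.06
handle top 139 [ 0.4896 -0.3518  0.0819] 0.065 0.872 [ 0.4956 -0.1777] [0.3726 0.0254] 88.02
foot 148 [ 0.4897 -0.3425  0.0102] 0.002 0.03 [ 0.4887 -0.3393] [0.0253 0.0216] 0.52
```

View pics/a.png

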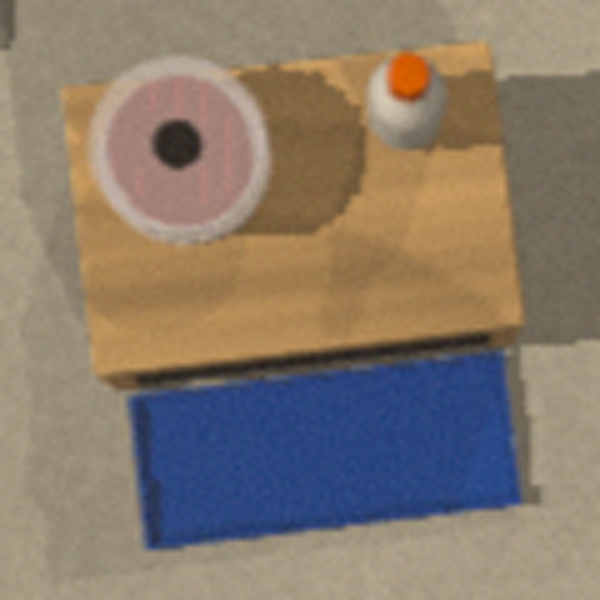

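View pics/b.png

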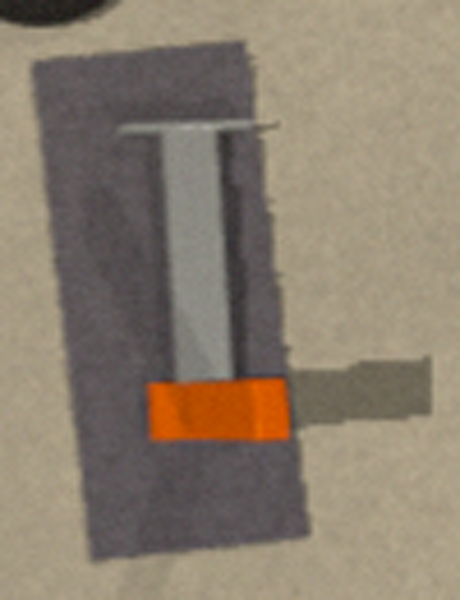

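The crops show the shelf front edge from (105,380) to (520,330) and the tray below it. The rake's blade edges run (162,133)-(176,380) and (215,130)-(232,380), and the handle top is near (270,410). The mat corners are (33,62), (245,42), (310,535) and (92,560).

```bash
python3 - <<'E'
from h import *
k=lambda L:[(385+(x+.5)/4.6-.5,145+(y+.5)/4.615-.5) for x,y in L]
m=ray("top",k([(33,62),(245,42),(310,535),(92,560)]),.003);c=m.mean(0);ax=(m[0]+m[1]-m[2]-m[3])/2
print("mat",m.round(4).tolist(),c.round(4),"len",np.linalg.norm(ax),"yaw",np.arctan2(ax[1],ax[0]))
b=ray("top",k([(162,133),(215,130),(232,378),(176,378)]),.0135)
f=(b[0]+b[1])/2;g=(b[2]+b[3])/2;print("blade",f,g,"yaw",np.arctan2(*(f-g)[::-1]),"w",np.linalg.norm(b[0]-b[1]))
print("lip",ray("top",k([(118,129),(278,126)]),.0135))
print("foot left edge",ray("top",k([(150,382),(150,440)]),.010))
fz=np.load("top0.npz");p,d=fz["p"],fz["d"];P=cloud("top",d);h=cv2.cvtColor(p,cv2.COLOR_RGB2HSV)
V=np.zeros((420,560),bool);V[145:275,385:485]=1
M=V&(h[...,0]<14)&(h[...,1]>190)&(abs(P[...,2]-.083)<.008);q=P[M]
print("top",M.sum(),q.mean(0),q.min(0),q.max(0))
E
```

```text
mat [[0.6631, -0.2779], [0.6723, -0.3859], [0.4262, -0.4089], [0.4158, -0.2994]] [ 0.5444 -0.343 ] len 0.2476634452461468 yaw 0.08991543381105033
blade [ 0.62579462 -0.35110309] [ 0.5042366  -0.35431354] yaw 0.026404737780704148 w 0.026626285231048014
lip [[ 0.62738583 -0.31586924]
 [ 0.62807982 -0.39608849]]
foot left edge [[ 0.50269745 -0.3287967 ]
 [ 0.4743228  -0.32776562]]
top 108 [ 0.4893441  -0.35426445  0.08190829] [ 0.47707741 -0.36396193  0.07501217] [ 0.50213657 -0.34680459  0.08586485]
```

```bash
cat >> h.py <<'E'
def pose():
    s=get_state();R=np.array(s["orientation"]);return [*s["eef_pos"],np.arctan2(R[1,0],R[0,0])]
def plan(start,wps):
    "rows for straight segments to (x,y,z,yaw,n); tool down"
    p=np.array(start,float);rows=[]
    for x,y,z,w,n in wps:
        g=np.array([x,y,z,w]);a=p.copy()
        for i in range(1,n+1):
            d=a+(g-a)*i/n-p;c,s=np.cos(p[3]),np.sin(p[3])
            r=np.round([100*(c*d[0]+s*d[1]),100*(s*d[0]-c*d[1]),-100*d[2],-d[3]],2)
            rows.append(r.tolist());p+=[(c*r[0]+s*r[1])/100,(s*r[0]-c*r[1])/100,-r[2]/100,-r[3]]
    for i in range(0,len(rows),12):print(rows[i:i+12])
    print("end",p.round(4))
E
python3 - <<'E'
from h import *
s=pose();print(s)
plan(s,[(.55,.30,.24,1.6,12),(.55,-.1,.24,.6,12),(.489,-.3545,.15,.026,12)])
E
```

```text
[np.float64(0.2671334129875814), np.float64(0.5920615147592002), np.float64(0.24056415797380157), np.float64(2.717809462648438)]
[[-3.15, -1.25, 0.0, 0.09], [-3.25, -0.96, 0.01, 0.1], [-3.33, -0.63, 0.0, 0.09], [-3.37, -0.33, 0.01, 0.09], [-3.39, -0.03, 0.0, 0.1], [-3.37, 0.31, 0.01, 0.09], [-3.33, 0.62, 0.0, 0.09], [-3.27, 0.91, 0.01, 0.1], [-3.15, 1.23, 0.0, 0.09], [-3.03, 1.51, 0.01, 0.09], [-2.89, 1.78, 0.0, 0.09], [-2.71, 2.03, 0.01, 0.1]]
[[-3.33, -0.09, -0.0, 0.08], [-3.33, 0.18, -0.0, 0.09], [-3.3, 0.47, -0.0, 0.08], [-3.25, 0.74, -0.0, 0.08], [-3.18, 0.99, -0.0, 0.09], [-3.08, 1.28, -0.0, 0.08], [-2.97, 1.52, -0.0, 0.08], [-2.84, 1.75, -0.0, 0.09], [-2.66, 2.0, -0.0, 0.08], [-2.5, 2.21, -0.0, 0.08], [-2.32, 2.39, -0.0, 0.08], [-2.11, 2.58, -0.0, 0.09]]
[[-1.61, 1.47, 0.75, 0.05], [-1.54, 1.54, 0.75, 0.05], [-1.46, 1.62, 0.75, 0.04], [-1.4, 1.68, 0.75, 0.05], [-1.3, 1.75, 0.75, 0.05], [-1.22, 1.81, 0.75, 0.05], [-1.13, 1.86, 0.75, 0.04], [-1.05, 1.91, 0.75, 0.05], [-0.96, 1.96, 0.75, 0.05], [-0.85, 2.01, 0.75, 0.05], [-0.76, 2.05, 0.75, 0.04], [-0.67, 2.07, 0.75, 0.05]]
end [ 0.489  -0.3545  0.15    0.0278]
```

Request:
jog_arm(series=[[[-3.15,-1.25,0,0.09],[-3.25,-0.96,0,0.1],[-3.33,-0.63,0,0.09],[-3.37,-0.33,0,0.09],[-3.39,0,0,0.1],[-3.37,0.31,0,0.09],[-3.33,0.62,0,0.09],[-3.27,0.91,0,0.1],[-3.15,1.23,0,0.09],[-3.03,1.51,0,0.09],[-2.89,1.78,0,0.09],[-2.71,2.03,0,0.1]]], gripper=1)

```text
time: 1.1
eef_pos: [0.5511, 0.2992, 0.2412]
orientation: [[-0.023, 1.0, -0.001], [1.0, 0.023, -0.0], [-0.0, -0.001, -1.0]]
force: [1.1, 0.4, -0.4]
finger_gap: 0.0871
gripper_force: 0.0
```

Request:
jog_arm(series=[[[-3.33,-0.1,0,0.08],[-3.33,0.18,0,0.09],[-3.3,0.47,0,0.08],[-3.25,0.74,0,0.08],[-3.18,1.0,0,0.09],[-3.08,1.28,0,0.08],[-2.97,1.52,0,0.08],[-2.84,1.75,0,0.09],[-2.66,2.0,0,0.08],[-2.5,2.2,0,0.08],[-2.32,2.4,0,0.08],[-2.1,2.6,0,0.09]]])

```text
time: 2.1
eef_pos: [0.55, -0.101, 0.2413]
orientation: [[0.829, 0.56, -0.0], [0.56, -0.829, 0.0], [-0.0, -0.001, -1.0]]
force: [0.7, -0.1, -0.3]
finger_gap: 0.0868
gripper_force: 0.0
```

```bash
python3 - <<'E'
from h import *
s=pose();print(s,get_state()["joint_positions"])
plan(s,[(.489,-.3545,.15,.026,12)])
E
```

```text
[np.float64(0.5500400138393224), np.float64(-0.10096598249386525), np.float64(0.24132981277635573), np.float64(0.593950920827659)] [-0.43179863  0.13753673  0.62485284  1.7013041  -0.08305863  1.32969276
 -0.76837911]
[[-1.6, 1.47, 0.76, 0.05], [-1.53, 1.54, 0.76, 0.04], [-1.47, 1.61, 0.76, 0.05], [-1.38, 1.67, 0.76, 0.05], [-1.3, 1.74, 0.77, 0.05], [-1.21, 1.81, 0.76, 0.04], [-1.14, 1.85, 0.76, 0.05], [-1.04, 1.91, 0.76, 0.05], [-0.94, 1.96, 0.76, 0.05], [-0.85, 2.0, 0.76, 0.04], [-0.77, 2.03, 0.76, 0.05], [-0.66, 2.07, 0.76, 0.05]]
end [ 0.489  -0.3545  0.15    0.024 ]
```

Request:
jog_arm(series=[[[-1.6,1.47,0.76,0.05],[-1.53,1.54,0.76,0.04],[-1.47,1.61,0.76,0.05],[-1.38,1.67,0.76,0.05],[-1.3,1.74,0.77,0.05],[-1.21,1.81,0.76,0.04],[-1.14,1.85,0.76,0.05],[-1.04,1.91,0.76,0.05],[-0.94,1.96,0.76,0.05],[-0.85,2.0,0.76,0.04],[-0.77,2.03,0.76,0.05],[-0.66,2.07,0.76,0.05]]])

```text
time: 3.1
eef_pos: [0.4899, -0.3533, 0.1486]
orientation: [[1.0, 0.026, -0.001], [0.026, -1.0, 0.001], [-0.001, -0.002, -1.0]]
force: [-0.1, -0.3, -0.4]
finger_gap: 0.0871
gripper_force: 0.0
```

```bash
python3 - <<'E'
from h import *
s=pose();print(s,get_state()["joint_positions"])
plan(s,[(.489,-.3545,.063,.026,10)])
p,d=read_camera("side");a=cv2.resize(p[110:220,220:400],(790,483),interpolation=cv2.INTER_CUBIC);cv2.imwrite("pics/c.png",a[:,:,::-1])
E
```

```text
[np.float64(0.48985626809112204), np.float64(-0.3532755865600901), np.float64(0.14858895117091056), np.float64(0.025939311505457634)] [-0.08013615  0.3640749   0.81218142  1.71022243 -0.28246377  1.19097273
 -0.73902876]
[[-0.01, 0.01, 0.86, -0.0], [-0.01, 0.01, 0.85, -0.0], [-0.01, 0.02, 0.86, -0.0], [-0.01, 0.01, 0.85, -0.0], [-0.0, 0.01, 0.86, -0.0], [-0.01, 0.01, 0.86, -0.0], [-0.01, 0.01, 0.85, -0.0], [-0.01, 0.02, 0.86, -0.0], [-0.01, 0.01, 0.85, -0.0], [-0.01, 0.01, 0.86, -0.0]]
end [ 0.489  -0.3545  0.063   0.0259]
```

View pics/c.png

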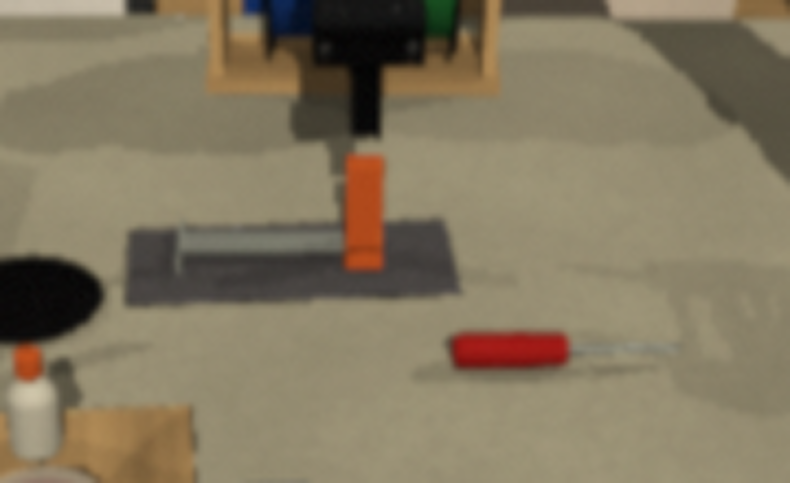

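The side crop shows the gripper's fingers at (367,100), directly above the orange handle at (365,205) and in line with it. Next I lower and grip.

Request:
jog_arm(series=[[[-0.01,0.01,0.86,0],[-0.01,0.01,0.86,0],[-0.01,0.01,0.86,0],[-0.01,0.01,0.86,0],[-0.01,0.01,0.86,0],[0,0.01,0.86,0],[0,0.01,0.86,0],[0,0.01,0.86,0],[0,0.02,0.85,0],[0,0.02,0.85,0],[0,0,0,0]]])

```text
time: 4.07
eef_pos: [0.4891, -0.3537, 0.0624]
orientation: [[1.0, 0.028, -0.003], [0.028, -1.0, 0.001], [-0.003, -0.001, -1.0]]
force: [-0.2, 0.7, 0.6]
finger_gap: 0.087
gripper_force: 0.0
```

Request:
jog_arm(series=[[[0,0,0,0],[0,0,0,0],[0,0,0,0],[0,0,0,0],[0,0,0,0],[0,0,0,0],[0,0,0,0],[0,0,0,0],[0,0,0,0],[0,0,0,0],[0,0,0,0],[0,0,0,0]]], gripper=-1)

```text
time: 5.07
eef_pos: [0.4901, -0.3547, 0.0645]
orientation: [[1.0, 0.028, 0.0], [0.028, -1.0, -0.0], [0.0, 0.0, -1.0]]
force: [-0.0, -1.3, -1.3]
finger_gap: 0.0158
gripper_force: 30.0
```

Request:
jog_arm(series=[[[0,0,-0.1,0],[0,0,-0.3,0],[0,0,-0.6,0],[0,0,-1,0],[0,0,-1.3,0],[0,0,-1.5,0],[0,0,-1.5,0],[0,0,-1.5,0],[0,0,-1.5,0],[0,0,-1.3,0],[0,0,-0.8,0],[0,0,-0.3,0]]])

```text
time: 6.07
eef_pos: [0.4908, -0.3551, 0.1837]
orientation: [[1.0, 0.028, 0.003], [0.028, -1.0, -0.001], [0.003, 0.001, -1.0]]
force: [0.1, 0.4, -1.5]
finger_gap: 0.0162
gripper_force: 30.0
```

```bash
cat >> h.py <<'E'
O=np.array([.6405,.0374]);PSI=.106
def w2(lx,ly,L=.14):
    "handle xy in world for lip at shelf (lx,ly)"
    c,s=np.cos(PSI),np.sin(PSI);return O+np.array([c*(lx-L)-s*ly,s*(lx-L)+c*ly])
E
python3 - <<'E'
from h import *
s=pose();st=get_state();print(np.round(s,4),np.round(st["force"],2),np.round(st["moment"],3))
x,y=w2(-.068,-.024);plan(s,[(x,y,s[2],.106,24)])
p,d=read_camera("side");a=cv2.resize(p[80:220,220:400],(720,560),interpolation=cv2.INTER_CUBIC);cv2.imwrite("pics/d.png",a[:,:,::-1])
E
```

```text
[ 0.4908 -0.3551  0.1837  0.0278] [ 0.09  0.41 -1.47] [0.008 0.253 0.015]
[[-0.19, -1.45, -0.0, -0.0], [-0.18, -1.45, -0.0, -0.01], [-0.18, -1.45, -0.0, 0.0], [-0.17, -1.45, -0.0, -0.0], [-0.17, -1.45, -0.0, -0.01], [-0.16, -1.46, -0.0, 0.0], [-0.16, -1.45, -0.0, -0.0], [-0.16, -1.45, -0.0, -0.01], [-0.14, -1.46, -0.0, 0.0], [-0.14, -1.45, -0.0, -0.0], [-0.15, -1.46, -0.0, -0.01], [-0.13, -1.46, -0.0, 0.0]]
[[-0.13, -1.45, -0.0, -0.0], [-0.13, -1.46, -0.0, -0.01], [-0.11, -1.45, -0.0, 0.0], [-0.12, -1.46, -0.0, -0.0], [-0.11, -1.46, -0.0, -0.01], [-0.1, -1.46, -0.0, 0.0], [-0.1, -1.46, -0.0, -0.0], [-0.1, -1.45, -0.0, -0.01], [-0.08, -1.46, -0.0, 0.0], [-0.09, -1.46, -0.0, -0.0], [-0.09, -1.46, -0.0, -0.0], [-0.08, -1.46, -0.0, -0.01]]
end [ 0.4362 -0.0085  0.1837  0.1078]
```

View pics/d.png

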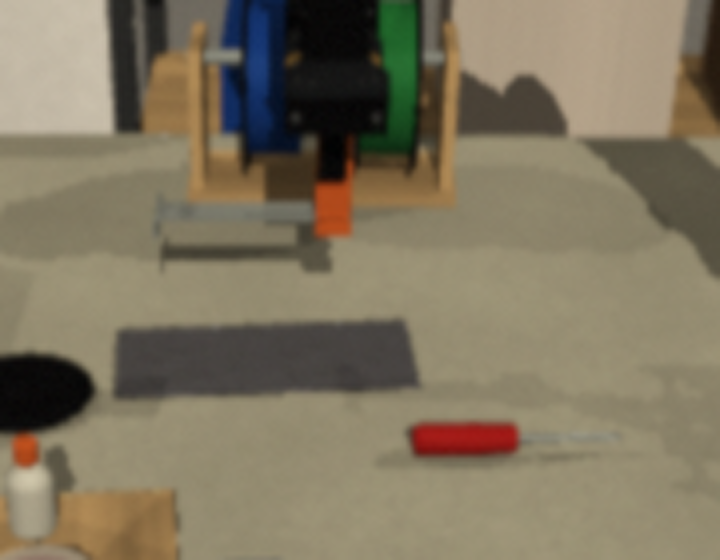

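The rake hangs level in the fingers, with the blade at (235,212) and the foot at (332,225). I'll carry it to the mouth of the bay.

Request:
jog_arm(series=[[[-0.1,-0.8,0,0],[-0.18,-1.4,0,-0.01],[-0.18,-1.5,0,0],[-0.17,-1.6,0,0],[-0.17,-1.6,0,-0.01],[-0.16,-1.6,0,0],[-0.16,-1.5,0,0],[-0.16,-1.5,0,-0.01],[-0.14,-1.5,0,0],[-0.14,-1.5,0,0],[-0.15,-1.5,0,-0.01],[-0.13,-1.5,0,0]]])

```text
time: 7.12
eef_pos: [0.4624, -0.1789, 0.1803]
orientation: [[0.998, 0.069, -0.002], [0.069, -0.998, 0.001], [-0.002, -0.001, -1.0]]
force: [0.0, -0.0, -1.5]
finger_gap: 0.0157
gripper_force: 30.0
```

Request:
jog_arm(series=[[[-0.13,-1.5,0,0],[-0.13,-1.5,0,-0.01],[-0.11,-1.5,0,0],[-0.12,-1.5,0,0],[-0.11,-1.5,0,-0.01],[-0.1,-1.5,0,0],[-0.1,-1.5,0,0],[-0.1,-1.5,0,-0.01],[-0.1,-1.5,0,0],[-0.1,-1.5,0,0],[-0.1,-1.4,0,0],[-0.1,-1.0,0,-0.01]]])

```text
time: 8.12
eef_pos: [0.4344, -0.0065, 0.1804]
orientation: [[0.994, 0.11, -0.002], [0.11, -0.994, 0.0], [-0.002, -0.0, -1.0]]
force: [0.1, 0.3, -1.8]
finger_gap: 0.0161
gripper_force: 30.0
```

```bash
python3 - <<'E'
from h import *
s=pose();st=get_state();print(np.round(s,4),np.round(st["force"],2),np.round(st["moment"],3),st["joint_positions"])
x,y=w2(-.068,-.024);plan(s,[(x,y,.099,.106,12)])
f=[];
for i in range(4):
    p,d=read_camera("top")
b=cv2.resize(p[120:270,195:315],(480,600),interpolation=cv2.INTER_CUBIC);cv2.imwrite("pics/e.png",b[:,:,::-1])
E
```

```text
[ 0.4344 -0.0065  0.1804  0.1098] [ 0.14  0.33 -1.77] [-0.117  0.266  0.022] [-0.58952156 -0.13205295  0.51005306  2.05053187  0.06844859  1.20939093
 -1.56854529]
[[0.01, 0.02, 0.68, 0.0], [0.02, 0.02, 0.68, 0.0], [0.01, 0.01, 0.68, 0.0], [0.01, 0.02, 0.67, 0.0], [0.01, 0.02, 0.68, 0.0], [0.02, 0.02, 0.68, 0.0], [0.01, 0.02, 0.68, 0.0], [0.01, 0.01, 0.68, 0.0], [0.02, 0.02, 0.68, 0.0], [0.01, 0.02, 0.67, 0.0], [0.01, 0.02, 0.68, 0.0], [0.02, 0.01, 0.68, 0.0]]
end [ 0.4362 -0.0084  0.099   0.1098]
```

View pics/e.png

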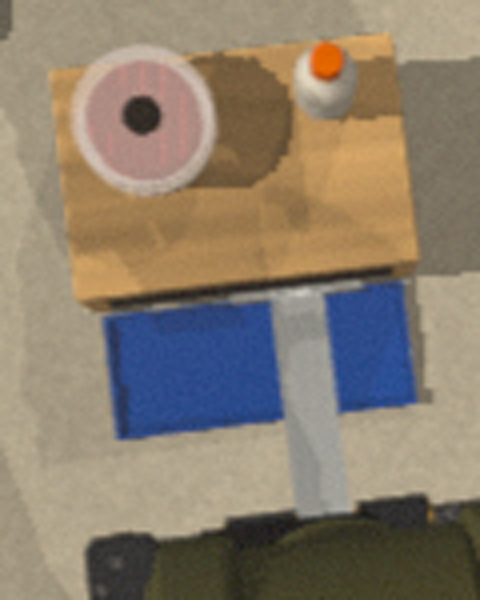

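The top crop shows the lip between about (230,299) and (367,284), with the blade running along (300,400). I'll check where that puts the lip.

```bash
python3 - <<'E'
from h import *
e=ray("top",[(195+(x+.5)/4-.5,120+(y+.5)/4-.5) for x,y in[(230,299),(367,284)]],.131)
m=e.mean(0);c,s=np.cos(PSI),np.sin(PSI);d=m-O
print(e,"lip in shelf",c*d[0]+s*d[1],-s*d[0]+c*d[1],"width",np.linalg.norm(e[0]-e[1]),"yaw",np.arctan2(*(e[0]-e[1])[::-1])-np.pi/2)
E
```

```text
[[ 0.56977383  0.03868324]
 [ 0.57631269 -0.02751742]] lip in shelf -0.07044442131505063 -0.024501478680653013 width 0.0665228123343988 yaw 0.0984538894334075
```

Request:
jog_arm(series=[[[0.02,0.02,0.4,0],[0.02,0.02,0.7,0],[0.02,0.02,0.8,0],[0.02,0.02,0.8,0],[0.02,0.02,0.8,0],[0.02,0.02,0.8,0],[0.02,0.02,0.8,0],[0.02,0.02,0.8,0],[0.02,0.02,0.8,0],[0,0,0.7,0],[0,0,0.5,0],[0,0,0.2,0]]])

```text
time: 9.32
eef_pos: [0.4373, -0.0099, 0.0995]
orientation: [[0.994, 0.108, -0.001], [0.108, -0.994, -0.0], [-0.001, 0.0, -1.0]]
force: [0.3, -0.1, -1.5]
finger_gap: 0.0154
gripper_force: 30.0
```

```bash
python3 - <<'E'
from h import *
L=[]
for i in range(6):
    read_camera("side");s=pose();st=get_state();L.append([*s,*st["force"],*st["moment"]])
L=np.array(L);print(L.mean(0).round(4),"\n",L.std(0).round(4))
s=L.mean(0)[:4];x,y=w2(.048,-.024);plan(s,[(x,y,.099,.106,12)])
E
```

```text
[ 0.4379 -0.0098  0.1005  0.1079  0.0596  0.1465 -1.46   -0.0653  0.2702
 -0.0192] 
 [3.000e-04 0.000e+00 5.000e-04 0.000e+00 3.183e-01 3.486e-01 3.694e-01
 3.030e-02 3.840e-02 1.320e-02]
[[0.95, -0.01, 0.01, 0.0], [0.96, -0.01, 0.01, 0.0], [0.95, -0.01, 0.02, 0.0], [0.96, -0.01, 0.01, 0.0], [0.95, -0.01, 0.01, 0.0], [0.95, -0.01, 0.01, 0.0], [0.96, -0.01, 0.02, 0.0], [0.95, -0.01, 0.01, 0.0], [0.95, -0.02, 0.01, 0.0], [0.96, -0.01, 0.01, 0.0], [0.95, -0.01, 0.01, 0.0], [0.96, -0.01, 0.02, 0.0]]
end [0.5516 0.0038 0.099  0.1079]
```

Request:
jog_arm(series=[[[0.5,-0.01,0.01,0],[0.9,-0.01,0.01,0],[1.1,-0.01,0.01,0],[1.1,-0.01,0.01,0],[1.1,-0.01,0.01,0],[1.1,-0.01,0.01,0],[1.1,-0.01,0.01,0],[1.1,-0.01,0.01,0],[1.1,-0.01,0.01,0],[1.1,-0.01,0.01,0],[0.8,-0.01,0,0],[0.4,0,0,0]]])

```text
time: 10.62
eef_pos: [0.5527, 0.004, 0.0994]
orientation: [[0.994, 0.108, 0.001], [0.108, -0.994, -0.001], [0.001, 0.001, -1.0]]
force: [-0.1, 0.2, -1.7]
finger_gap: 0.0159
gripper_force: 30.0
```

```bash
cat >> h.py <<'E'
def feel(n=8,cam="side"):
    L=[]
    for i in range(n):
        read_camera(cam);st=get_state();L.append([*pose(),*st["force"],*st["moment"]])
    L=np.array(L).mean(0);d=L[:2]-O;c,s=np.cos(PSI),np.sin(PSI)
    print("pose",L[:4].round(4),"F",L[4:7].round(2),"M",L[7:].round(3),"lip",(c*d[0]+s*d[1]+.14).round(4),(-s*d[0]+c*d[1]).round(4),"t",round(get_state()["time"],2));return L
E
python3 -c "from h import *;feel()"
```

```text
pose [0.551  0.0035 0.0994 0.1079] F [-0.03  0.08 -1.84] M [-0.07   0.277  0.005] lip 0.0475 -0.0242 t 11.02
```

Request:
jog_arm(series=[[[0,0,0.08,0],[0,0,0.08,0],[0,0,0.08,0],[0,0,0.08,0],[0,0,0.08,0],[0,0,0.08,0],[0,0,0,0]]])

```text
time: 11.6
eef_pos: [0.5509, 0.0036, 0.0944]
orientation: [[0.994, 0.108, -0.0], [0.108, -0.994, -0.0], [-0.0, -0.0, -1.0]]
force: [-0.1, -0.3, -1.9]
finger_gap: 0.0156
gripper_force: 30.0
```

Request:
jog_arm(series=[[[0,0,0.04,0],[0,0,0.04,0],[0,0,0.02,0],[0,0,0,0],[0,0,0,0]]])

```text
time: 12.02
eef_pos: [0.551, 0.0036, 0.0937]
orientation: [[0.994, 0.108, 0.0], [0.108, -0.994, 0.0], [0.0, -0.0, -1.0]]
force: [0.0, -0.5, -1.5]
finger_gap: 0.0158
gripper_force: 30.0
```

Request:
jog_arm(series=[[[0,0,0.04,0],[0,0,0.04,0],[0,0,0.04,0],[0,0,0,0],[0,0,0,0]]])

```text
time: 12.43
eef_pos: [0.551, 0.0036, 0.0924]
orientation: [[0.994, 0.108, -0.0], [0.108, -0.994, 0.0], [-0.0, -0.0, -1.0]]
force: [-0.8, 0.5, -0.9]
finger_gap: 0.0157
gripper_force: 30.0
```

```bash
python3 -c "from h import *;feel()"
```

```text
pose [0.551  0.0036 0.0925 0.1078] F [-0.13  0.1  -1.88] M [-0.069  0.281 -0.007] lip 0.0475 -0.0242 t 12.83
```

Request:
jog_arm(series=[[[0,0,0.04,0],[0,0,0.04,0],[0,0,0,0],[0,0,0,0]]])

```text
time: 13.17
eef_pos: [0.551, 0.0036, 0.0916]
orientation: [[0.994, 0.108, -0.0], [0.108, -0.994, 0.0], [-0.0, -0.0, -1.0]]
force: [-0.1, -1.5, -1.2]
finger_gap: 0.0158
gripper_force: 30.0
```

```bash
python3 -c "from h import *;feel()"
```

```text
pose [0.551  0.0036 0.0917 0.1078] F [ 0.55 -0.2  -1.8 ] M [-0.041  0.262 -0.026] lip 0.0475 -0.0242 t 13.57
```

Request:
jog_arm(series=[[[0,0,0.05,0],[0,0,0.05,0],[0,0,0.05,0],[0,0,0,0]]])

```text
time: 13.9
eef_pos: [0.5509, 0.0036, 0.09]
orientation: [[0.994, 0.108, -0.0], [0.108, -0.994, -0.0], [-0.0, -0.0, -1.0]]
force: [0.3, -0.2, -1.7]
finger_gap: 0.0158
gripper_force: 30.0
```

```bash
python3 -c "from h import *;feel(5)"
```

```text
pose [0.551  0.0036 0.0901 0.1078] F [ 0.11 -0.36 -1.9 ] M [-0.046  0.255 -0.018] lip 0.0474 -0.0242 t 14.15
```

Request:
jog_arm(series=[[[0,0,0.05,0],[0,0,0.05,0],[0,0,0.05,0],[0,0,0,0]]])

```text
time: 14.48
eef_pos: [0.5509, 0.0036, 0.0885]
orientation: [[0.994, 0.108, -0.0], [0.108, -0.994, 0.0], [-0.0, -0.0, -1.0]]
force: [-0.2, 0.6, -2.2]
finger_gap: 0.0154
gripper_force: 30.0
```

```bash
python3 -c "from h import *;feel(5)"
```

```text
pose [0.551  0.0036 0.0886 0.1078] F [ 0.05  0.05 -2.11] M [-0.052  0.278 -0.016] lip 0.0474 -0.0242 t 14.73
```

Request:
jog_arm(series=[[[0,0,0.05,0],[0,0,0.05,0],[0,0,0.05,0],[0,0,0,0]]])

```text
time: 15.07
eef_pos: [0.5509, 0.0036, 0.087]
orientation: [[0.994, 0.108, -0.0], [0.108, -0.994, 0.0], [-0.0, -0.0, -1.0]]
force: [0.7, -0.1, -2.3]
finger_gap: 0.0156
gripper_force: 30.0
```

```bash
python3 -c "from h import *;feel(5)"
```

```text
pose [0.551  0.0036 0.0871 0.1078] F [-0.43 -0.27 -1.66] M [-0.072  0.246  0.001] lip 0.0474 -0.0242 t 15.32
```

Request:
jog_arm(series=[[[0,0,0.05,0],[0,0,0.05,0],[0,0,0.05,0],[0,0,0,0]]])

```text
time: 15.65
eef_pos: [0.5511, 0.0035, 0.086]
orientation: [[0.994, 0.107, 0.0], [0.107, -0.994, 0.0], [0.0, -0.0, -1.0]]
force: [-1.0, -0.2, 2.0]
finger_gap: 0.0159
gripper_force: 30.0
```

```bash
python3 -c "from h import *;feel(5)"
```

```text
pose [0.5511 0.0035 0.0859 0.1077] F [-2.01 -0.54  1.89] M [-0.024  0.342  0.045] lip 0.0475 -0.0242 t 15.9
```

Request:
jog_arm(series=[[[0,0,-0.05,0],[0,0,-0.1,0],[0,0,0,0],[0,0,0,0]]])

```text
time: 16.23
eef_pos: [0.5508, 0.0036, 0.0869]
orientation: [[0.994, 0.108, -0.0], [0.108, -0.994, -0.0], [-0.0, 0.0, -1.0]]
force: [0.0, 0.1, -1.7]
finger_gap: 0.0157
gripper_force: 30.0
```

```bash
python3 - <<'E'
from h import *
L=feel(5);x,y=w2(-.064,-.024);plan(L[:4],[(x,y,L[2],.1077,24)])
E
```

```text
pose [0.5509 0.0036 0.0869 0.1079] F [ 0.24  0.16 -2.19] M [-0.052  0.245 -0.001] lip 0.0473 -0.0241 t 16.48
[[-0.46, -0.0, -0.0, 0.0], [-0.47, -0.0, -0.0, 0.0], [-0.46, -0.0, -0.0, 0.0], [-0.47, -0.01, -0.0, 0.0], [-0.46, 0.0, -0.0, 0.0], [-0.46, 0.0, -0.0, 0.0], [-0.47, -0.0, -0.0, 0.0], [-0.46, -0.0, -0.0, 0.0], [-0.46, -0.0, -0.0, 0.0], [-0.47, -0.0, -0.0, 0.0], [-0.46, -0.01, -0.0, 0.0], [-0.47, 0.0, -0.0, 0.0]]
[[-0.46, 0.0, -0.0, 0.0], [-0.46, -0.0, -0.0, 0.0], [-0.47, -0.0, -0.0, 0.0], [-0.46, -0.0, -0.0, 0.0], [-0.46, -0.0, -0.0, 0.0], [-0.47, -0.01, -0.0, 0.0], [-0.46, 0.0, -0.0, 0.0], [-0.47, 0.0, -0.0, 0.0], [-0.46, -0.0, -0.0, 0.0], [-0.46, -0.0, -0.0, 0.0], [-0.47, -0.0, -0.0, 0.0], [-0.46, -0.0, -0.0, 0.0]]
end [ 0.4402 -0.0081  0.0869  0.1079]
```

Request:
jog_arm(series=[[[-0.1,0,0,0],[-0.3,0,0,0],[-0.4,0,0,0],[-0.4,0,0,0],[-0.4,0,0,0],[-0.4,0,0,0],[-0.4,0,0,0],[-0.4,0,0,0],[-0.4,0,0,0],[-0.4,0,0,0],[-0.4,0,0,0],[-0.4,0,0,0]]])

```text
time: 17.48
eef_pos: [0.5069, -0.0013, 0.0872]
orientation: [[0.994, 0.108, 0.0], [0.108, -0.994, 0.0], [0.0, -0.0, -1.0]]
force: [-0.4, -0.1, -2.0]
finger_gap: 0.0161
gripper_force: 30.0
```

Request:
jog_arm(series=[[[-0.4,0,0,0],[-0.4,0,0,0],[-0.4,0,0,0],[-0.4,0,0,0],[-0.4,0,0,0],[-0.4,0,0,0],[-0.4,0,0,0],[-0.4,0,0,0],[-0.4,0,0,0],[-0.4,0,0,0],[-0.4,0,0,0],[-0.4,0,0,0]]])

```text
time: 18.48
eef_pos: [0.4592, -0.0064, 0.0872]
orientation: [[0.994, 0.108, 0.0], [0.108, -0.994, 0.0], [0.0, -0.0, -1.0]]
force: [-1.3, 0.0, -2.2]
finger_gap: 0.0156
gripper_force: 30.0
```

Request:
jog_arm(series=[[[-0.4,0,0,0],[-0.4,0,0,0],[-0.4,0,0,0],[-0.4,0,0,0],[-0.3,0,0,0],[0,0,0,0],[0,0,0,0]]])

```text
time: 19.07
eef_pos: [0.4407, -0.0083, 0.0872]
orientation: [[0.994, 0.108, 0.0], [0.108, -0.994, 0.0], [0.0, -0.0, -1.0]]
force: [0.3, -0.5, -1.9]
finger_gap: 0.0155
gripper_force: 30.0
```

```bash
python3 - <<'E'
from h import *
L=feel(3,"top")
p,d=read_camera("top");b=cv2.resize(p[120:250,195:315],(480,520),interpolation=cv2.INTER_CUBIC)
p,d=read_camera("side");c=cv2.resize(p[190:280,200:310],(480,393),interpolation=cv2.INTER_CUBIC)
c=cv2.copyMakeBorder(c[:,:310],0,127,0,0,cv2.BORDER_CONSTANT)
cv2.imwrite("pics/f.png",np.hstack([b,c])[:,:,::-1])
E
```

```text
pose [ 0.4409 -0.0084  0.0873  0.1079] F [-0.47 -0.52 -1.06] M [-0.06   0.269  0.007] lip -0.0633 -0.0244 t 19.22
```

View pics/f.png

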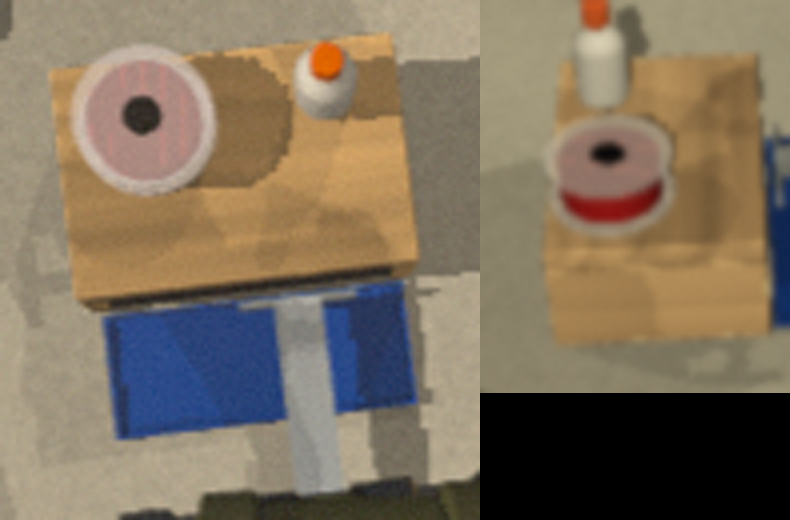

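No copper shows in the tray, which fills (110–415, 285–435), and there is none on either side of the blade. So the token was not in the right-hand lane. Next I rake the left lane at the plate height I just felt.

Request:
jog_arm(series=[[[0,0,-0.3,0],[0,0,-0.5,0],[0,-0.3,0,0],[0,-0.5,0,0],[0,-0.6,0,0],[0,-0.6,0,0],[0,-0.6,0,0],[0,-0.6,0,0],[0,-0.6,0,0],[0,-0.6,0,0],[0,-0.3,0,0],[0,-0.1,0,0]]])

```text
time: 20.32
eef_pos: [0.4354, 0.0401, 0.0951]
orientation: [[0.994, 0.109, 0.0], [0.109, -0.994, 0.0], [0.0, -0.0, -1.0]]
force: [-0.3, -0.1, -2.2]
finger_gap: 0.016
gripper_force: 30.0
```

```bash
python3 - <<'E'
from h import *
L=feel(4);x,y=w2(.048,.024);plan(L[:4],[(x,y,.0948,.1075,12)])
E
```

```text
pose [0.4355 0.0394 0.0952 0.108 ] F [ 0.17 -0.03 -1.9 ] M [-0.068  0.263  0.015] lip -0.0636 0.0237 t 20.52
[[0.93, -0.0, 0.0, 0.0], [0.93, -0.0, 0.01, 0.0], [0.93, -0.0, -0.0, 0.0], [0.93, -0.0, 0.0, 0.0], [0.93, -0.0, 0.0, 0.0], [0.93, -0.01, 0.01, 0.0], [0.93, 0.0, 0.0, 0.0], [0.93, 0.0, 0.0, 0.0], [0.93, 0.0, 0.01, 0.0], [0.93, 0.0, -0.0, 0.0], [0.93, -0.0, 0.0, 0.0], [0.93, -0.0, 0.01, 0.0]]
end [0.5464 0.0515 0.0948 0.108 ]
```

Request:
jog_arm(series=[[[0.4,0,0,0],[0.9,0,0,0],[1.1,0,0,0],[1.1,0,0,0],[1.1,0,0,0],[1.1,0,0,0],[1.1,0,0,0],[1.1,0,0,0],[1.1,0,0,0],[1.1,0,0,0],[0.7,0,0,0],[0.4,0,0,0]]])

```text
time: 21.52
eef_pos: [0.5483, 0.0514, 0.095]
orientation: [[0.994, 0.108, 0.001], [0.108, -0.994, -0.001], [0.001, 0.001, -1.0]]
force: [-0.7, 0.4, -1.5]
finger_gap: 0.0155
gripper_force: 30.0
```

```bash
python3 -c "from h import *;feel(5)"
```

```text
pose [0.5471 0.0513 0.095  0.1077] F [-0.54 -0.11 -1.83] M [-0.045  0.25   0.012] lip 0.0486 0.0237 t 21.77
```

Request:
jog_arm(series=[[[0,0,0.1,0],[0,0,0.15,0],[0,0,0.15,0],[0,0,0.15,0],[0,0,0.1,0],[0,0,0.05,0],[0,0,0.05,0],[0,0,0,0],[0,0,0,0]]])

```text
time: 22.52
eef_pos: [0.5469, 0.0514, 0.0877]
orientation: [[0.994, 0.108, 0.0], [0.108, -0.994, -0.0], [0.0, 0.0, -1.0]]
force: [0.4, 1.0, -2.6]
finger_gap: 0.0157
gripper_force: 30.0
```

Request:
jog_arm(series=[[[-0.1,0,0,0],[-0.3,0,0,0],[-0.4,0,0,0],[-0.4,0,0,0],[-0.4,0,0,0],[-0.4,0,0,0],[-0.4,0,0,0],[-0.4,0,0,0],[-0.4,0,0,0],[-0.4,0,0,0],[-0.4,0,0,0],[-0.4,0,0,0]]])

```text
time: 23.52
eef_pos: [0.5028, 0.0466, 0.0877]
orientation: [[0.994, 0.108, 0.0], [0.108, -0.994, 0.0], [0.0, -0.0, -1.0]]
force: [0.7, 1.0, -2.6]
finger_gap: 0.0157
gripper_force: 30.0
```

Request:
jog_arm(series=[[[-0.4,0,0,0],[-0.4,0,0,0],[-0.4,0,0,0],[-0.4,0,0,0],[-0.4,0,0,0],[-0.4,0,0,0],[-0.4,0,0,0],[-0.4,0,0,0],[-0.4,0,0,0],[-0.4,0,0,0],[-0.4,0,0,0],[-0.4,0,0,0]]])

```text
time: 24.52
eef_pos: [0.455, 0.0414, 0.0877]
orientation: [[0.994, 0.108, -0.0], [0.108, -0.994, 0.0], [-0.0, -0.0, -1.0]]
force: [-0.1, 0.4, -1.8]
finger_gap: 0.0159
gripper_force: 30.0
```

Request:
jog_arm(series=[[[-0.4,0,0,0],[-0.4,0,0,0],[-0.4,0,0,0],[-0.4,0,0,0],[-0.4,0,0,0],[-0.1,0,0,0],[0,0,0,0]]])

```text
time: 25.1
eef_pos: [0.4342, 0.0393, 0.0877]
orientation: [[0.994, 0.108, 0.0], [0.108, -0.994, 0.0], [0.0, -0.0, -1.0]]
force: [0.2, 0.2, -1.9]
finger_gap: 0.0158
gripper_force: 30.0
```

```bash
python3 - <<'E'
from h import *
L=feel(3,"top")
p,d=read_camera("top");np.savez("top1.npz",p=p,d=d);b=cv2.resize(p[120:250,195:315],(480,520),interpolation=cv2.INTER_CUBIC)
cv2.imwrite("pics/g.png",b[:,:,::-1])
h=cv2.cvtColor(p,cv2.COLOR_RGB2HSV);m=np.zeros((420,560),bool);m[180:240,210:310]=1
m&=((h[...,0]<15)|(h[...,0]>170))&(h[...,1]>90);v,u=np.nonzero(m);print(m.sum(),u.min() if m.any() else 0,u.max() if m.any() else 0,v.mean() if m.any() else 0)
E
```

```text
pose [0.4347 0.0393 0.0878 0.1079] F [ 0.39  0.12 -1.75] M [-0.093  0.247 -0.007] lip -0.0645 0.0237 t 25.25
42 222 293 198.5952380952381
```

View pics/g.png

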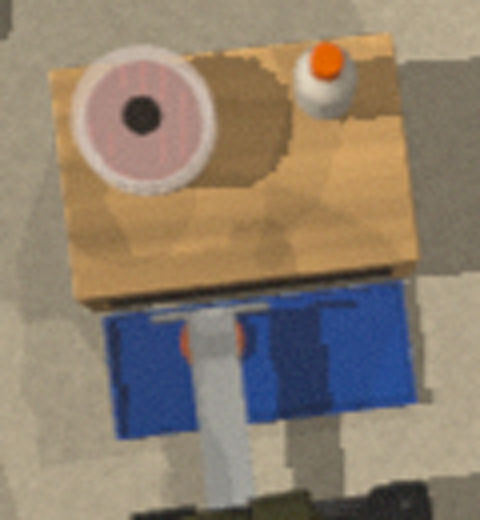

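The copper token is in the tray under the blade, showing on both sides at about (187,343) and (241,340). I'll lift straight up and go back to the mat.

Request:
jog_arm(series=[[[0,0,-0.2,0],[0,0,-0.5,0],[0,0,-0.8,0],[0,0,-1,0],[0,0,-1,0],[0,0,-1,0],[0,0,-1,0],[0,0,-1,0],[0,0,-1,0],[0,0,-1,0],[0,0,-0.6,0],[0,0,-0.2,0]]])

```text
time: 26.3
eef_pos: [0.4352, 0.0394, 0.1821]
orientation: [[0.994, 0.108, 0.002], [0.108, -0.994, 0.001], [0.002, -0.001, -1.0]]
force: [0.1, -0.3, -1.5]
finger_gap: 0.016
gripper_force: 30.0
```

```bash
python3 - <<'E'
from h import *
L=feel(3,"top");plan(L[:4],[(.488,-.352,.181,.06,24)])
E
```

```text
pose [0.4347 0.0393 0.1811 0.1079] F [-0.27  0.09 -2.12] M [-0.061  0.276 -0.008] lip -0.0645 0.0237 t 26.45
[[0.05, 1.64, 0.0, 0.0], [0.04, 1.65, 0.0, 0.0], [0.05, 1.64, 0.0, 0.01], [0.06, 1.65, 0.0, -0.0], [0.06, 1.64, 0.0, -0.0], [0.06, 1.65, 0.0, 0.0], [0.06, 1.64, 0.0, 0.0], [0.06, 1.65, 0.0, 0.01], [0.08, 1.64, 0.0, -0.0], [0.08, 1.64, 0.0, -0.0], [0.08, 1.65, 0.0, 0.0], [0.08, 1.64, 0.0, 0.0]]
[[0.08, 1.64, 0.0, 0.01], [0.09, 1.65, 0.0, -0.0], [0.1, 1.64, 0.0, -0.0], [0.09, 1.64, 0.0, 0.0], [0.09, 1.64, 0.0, 0.0], [0.1, 1.65, 0.0, 0.01], [0.11, 1.64, 0.0, -0.0], [0.11, 1.64, 0.01, -0.0], [0.11, 1.64, -0.0, 0.0], [0.11, 1.64, -0.0, 0.0], [0.11, 1.65, -0.0, 0.01], [0.13, 1.64, -0.0, -0.0]]
end [ 0.488  -0.352   0.181   0.0579]
```

Request:
jog_arm(series=[[[0.05,0.7,0,0],[0.05,1.4,0,0],[0.05,1.8,0,0.01],[0.05,1.8,0,0],[0.05,1.8,0,0],[0.06,1.8,0,0.01],[0.06,1.8,0,0],[0.07,1.8,0,0.01],[0.08,1.8,0,0],[0.08,1.8,0,0],[0.08,1.8,0,0],[0.08,1.8,0,0]]])

```text
time: 27.45
eef_pos: [0.4597, -0.1618, 0.1801]
orientation: [[0.997, 0.077, -0.001], [0.077, -0.997, -0.0], [-0.001, 0.0, -1.0]]
force: [0.8, -0.3, -1.7]
finger_gap: 0.0156
gripper_force: 30.0
```

Request:
jog_arm(series=[[[0.1,1.8,0,0.01],[0.1,1.8,0,0],[0.1,1.8,0,0],[0.1,1.8,0,0],[0.1,1.7,0,0],[0.1,1.7,0,0.01],[0.1,1.7,0,0],[0.1,1.6,0,0],[0.1,1.6,0,0],[0.1,1.5,0,0],[0.1,1.3,0,0],[0.1,0.7,0,0]]])

```text
time: 28.45
eef_pos: [0.4834, -0.3514, 0.18]
orientation: [[0.998, 0.056, -0.002], [0.056, -0.998, -0.002], [-0.002, 0.001, -1.0]]
force: [-0.1, -0.7, -1.8]
finger_gap: 0.0155
gripper_force: 30.0
```

```bash
python3 - <<'E'
from h import *
L=feel(4,"top");plan(L[:4],[(.488,-.352,.069,.058,12)])
p,d=read_camera("top");P=cloud("top",d)
h=cv2.cvtColor(p,cv2.COLOR_RGB2HSV);m=np.zeros((420,560),bool);m[185:240,215:305]=1
m&=((h[...,0]<15)|(h[...,0]>170))&(h[...,1]>90)&(P[...,2]<.04);q=P[m];print("token",m.sum(),np.median(q,0),q[:,2].max(),np.ptp(q[:,:2],0))
p,d=read_camera("side");a=cv2.resize(p[80:200,220:360],(700,600),interpolation=cv2.INTER_CUBIC);cv2.imwrite("pics/k.png",a[:,:,::-1])
E
```

```text
pose [ 0.4838 -0.3502  0.1801  0.0564] F [-0.42 -0.37 -1.93] M [-0.086  0.245 -0.019] lip -0.0568 -0.3688 t 28.65
[[0.03, 0.02, 0.93, -0.0], [0.04, 0.01, 0.92, -0.0], [0.03, 0.02, 0.93, -0.0], [0.04, 0.02, 0.92, -0.0], [0.03, 0.02, 0.93, -0.0], [0.03, 0.01, 0.93, -0.0], [0.04, 0.02, 0.92, -0.0], [0.03, 0.02, 0.93, -0.0], [0.04, 0.01, 0.92, -0.0], [0.03, 0.02, 0.93, -0.0], [0.04, 0.02, 0.92, -0.0], [0.03, 0.02, 0.93, -0.0]]
end [ 0.488  -0.352   0.069   0.0564]
token 202 [0.56078796 0.05328546 0.00575808] 0.027011477620486092 [0.05368795 0.13031082]
```

View pics/k.png

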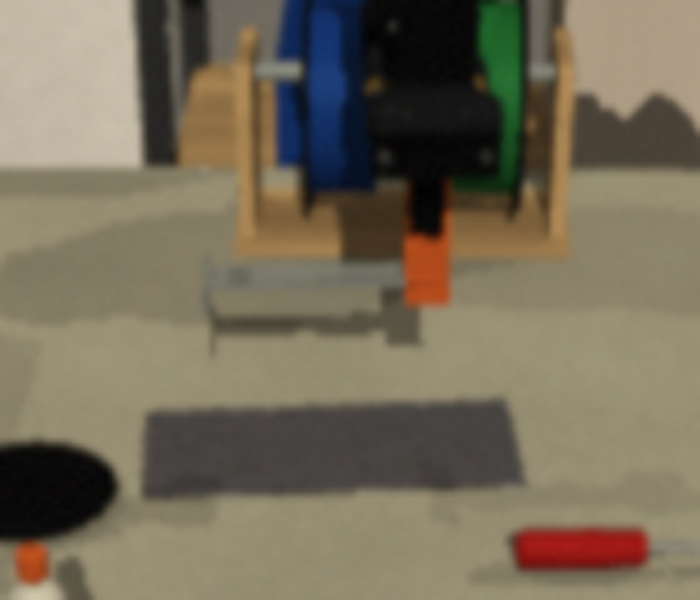

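The token lies flat in the tray (median height 6 mm) and the rake still hangs level over the mat, with the blade at (300,275). I'll lower it.

Request:
jog_arm(series=[[[0.04,0.02,0.5,0],[0.04,0.02,0.9,0],[0.04,0.02,1,0],[0.04,0.02,1.1,0],[0.04,0.02,1.1,0],[0.04,0.02,1.1,0],[0.04,0.02,1.1,0],[0.04,0.02,1.1,0],[0.03,0.01,1.1,0],[0.03,0.01,1.1,0],[0.03,0,0.7,0],[0.03,0,0.3,0]]])

```text
time: 29.75
eef_pos: [0.4884, -0.3502, 0.068]
orientation: [[0.998, 0.058, -0.002], [0.058, -0.998, 0.001], [-0.002, -0.001, -1.0]]
force: [0.4, -0.4, -2.1]
finger_gap: 0.0158
gripper_force: 30.0
```

Request:
jog_arm(series=[[[0,0,0.1,0],[0,0,0.1,0],[0,0,0.1,0],[0,0,0.1,0],[0,0,0,0],[0,0,0,0]]])

```text
time: 30.25
eef_pos: [0.4892, -0.3507, 0.0659]
orientation: [[0.998, 0.058, 0.001], [0.058, -0.998, -0.0], [0.001, 0.0, -1.0]]
force: [0.1, 0.1, -1.9]
finger_gap: 0.0162
gripper_force: 30.0
```

```bash
python3 -c "from h import *;feel(4)"
```

```text
pose [ 0.4891 -0.3507  0.0659  0.0578] F [ 0.22  0.07 -2.3 ] M [-0.042  0.272  0.005] lip -0.0516 -0.3699 t 30.45
```

Request:
jog_arm(series=[[[0,0,0.05,0],[0,0,0.05,0],[0,0,0,0],[0,0,0,0]]])

```text
time: 30.78
eef_pos: [0.489, -0.3506, 0.0646]
orientation: [[0.998, 0.058, 0.0], [0.058, -0.998, 0.0], [0.0, -0.0, -1.0]]
force: [-0.8, -0.6, -1.5]
finger_gap: 0.0159
gripper_force: 30.0
```

```bash
python3 -c "from h import *;feel(4)"
```

```text
pose [ 0.489  -0.3506  0.0647  0.0578] F [-0.03  0.08 -1.52] M [-0.039  0.267  0.01 ] lip -0.0517 -0.3698 t 30.98
```

Request:
jog_arm(series=[[[0,0,0.05,0],[0,0,0.05,0],[0,0,0,0],[0,0,0,0]]])

```text
time: 31.32
eef_pos: [0.489, -0.3508, 0.0644]
orientation: [[0.998, 0.058, 0.0], [0.058, -0.998, 0.0], [0.0, -0.0, -1.0]]
force: [-1.9, 0.9, 5.6]
finger_gap: 0.0155
gripper_force: 30.0
```

```bash
python3 -c "from h import *;feel(4)"
```

```text
pose [ 0.489  -0.3507  0.0644  0.0577] F [-2.46  1.49  5.56] M [0.41  0.686 0.004] lip -0.0517 -0.3699 t 31.52
```

The rake is resting on the mat. I'll ease off slightly, open the gripper and retreat.

Request:
jog_arm(series=[[[0,0,-0.05,0],[0,0,0,0]]])

```text
time: 31.68
eef_pos: [0.4891, -0.3507, 0.0644]
orientation: [[0.998, 0.058, 0.0], [0.058, -0.998, -0.0], [0.0, 0.0, -1.0]]
force: [-1.5, -0.1, 3.6]
finger_gap: 0.016
gripper_force: 30.0
```

Request:
jog_arm(series=[[[0,0,0,0],[0,0,0,0],[0,0,0,0],[0,0,0,0],[0,0,0,0],[0,0,0,0],[0,0,0,0],[0,0,0,0],[0,0,0,0],[0,0,0,0],[0,0,0,0],[0,0,0,0]]], gripper=1)

```text
time: 32.68
eef_pos: [0.489, -0.3506, 0.0642]
orientation: [[0.998, 0.058, 0.0], [0.058, -0.998, 0.0], [0.0, -0.0, -1.0]]
force: [0.6, 0.4, 0.0]
finger_gap: 0.0841
gripper_force: 0.0
```

Request:
jog_arm(series=[[[0,0,-0.3,0],[0,0,-0.6,0],[0,0,-1,0],[0,0,-1.2,0],[0,0,-1.2,0],[0,0,-1.2,0],[0,0,-1.2,0],[0,0,-1.2,0],[0,0,-1.2,0],[0,0,-1.2,0],[0,0,-0.8,0],[0,0,-0.3,0]]])

```text
time: 33.68
eef_pos: [0.4896, -0.3511, 0.18]
orientation: [[0.998, 0.058, 0.002], [0.058, -0.998, -0.001], [0.002, 0.001, -1.0]]
force: [0.5, 0.5, -0.3]
finger_gap: 0.0873
gripper_force: 0.0
```

```bash
python3 - <<'E'
from h import *
p,d=read_camera("side");a=cv2.resize(p[110:300,200:360],(505,600),interpolation=cv2.INTER_CUBIC);cv2.imwrite("pics/l.png",a[:,:,::-1])
print(get_state()["time"],pose())
P=cloud("side",d);h=cv2.cvtColor(p,cv2.COLOR_RGB2HSV);V=np.zeros((420,560),bool);V[140:185,290:315]=1
q=P[V&(h[...,0]<14)&(h[...,1]>190)&(d>0)];print("handle",len(q),q.mean(0),q.min(0),q.max(0))
E
```

```text
33.7333 [np.float64(0.48956700389246205), np.float64(-0.35105729369159194), np.float64(0.17972041512114312), np.float64(0.057887416132631736)]
handle 183 [ 0.48839144 -0.34133668  0.04071672] [ 0.47720098 -0.35032562  0.00275056] [ 0.50102888 -0.32451895  0.08548573]
```

```bash
python3 -c "
from rig import *
print(close_job())"
```

```text
the job is handed in; nothing more can be done
None
```

I raked the token out into the blue tray, stood the rake back upright on its mat and handed the job in at about 34 s; the last checks looked good, but no verdict came back, and one touch on the plates reached about 3.7 N, under the 5 N limit.

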